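# Release and remove the spent cartridge from a spring-sleeve filter port

## Task

Take the spent filter cartridge out of the tilted port. Pull the spring sleeve back along the port, turn it anticlockwise (seen from its free end) from its locked notch to its open notch and let it spring fully home there while the cartridge is still seated; only then draw the cartridge out and stand it upright in the metal tray, set down and let go, not dropped. Leave the sleeve home in the open notch and the bottle, beaker and jar where they are.

Things in the scene. Friction and masses are not known exactly. Their poses are not given: they have to be found in the camera images.
- station: White plastic filter station fixed to the bench, base 145 x 130 x 60 mm with a step 85 mm high; a round neck leans out of it 30 degrees from vertical, toward the station's own -x (z up). The neck's centre line is the port axis: out of the port it points along (-0.5, 0, 0.866) in the station frame. Origin on the bench, 30 mm inside the middle of the base's -x face.
- port (a point): Centre of the rim of the socket in the neck, on the port axis, inside the sleeve; it has the station's axes. Bore 32 mm, 49 mm deep. Four small studs on the rim stop the cartridge's lugs from turning.
- sleeve_top (a point): Centre of the free end of the grey spring sleeve, on the port axis, 13 mm out from the socket's rim when home; moves and turns with the sleeve, z along the port axis, outward. Twelve-sided collar, 52 mm across flats, 41 mm long, then the flange. Flats face 15, 45, 75... degrees from its x. Two tabs inside its end, at its +x and -x, lie over the cartridge's lugs while locked.
- sleeve_foot (a point): Centre of the sleeve's inner end, 47 mm below sleeve_top, turning with it. Here is a flange 66 mm across, 6 mm thick, with two teeth below that stand in notches of the neck. The sleeve has no handle: it is moved by gripping its flats.
- sleeve_travel (a joint): How far the sleeve is pulled out along the port axis: 0 m home, hard stop at 0.014. A spring pulls it home with about 6 N at 0 and 13 N at the stop. The teeth leave their notches at about 0.008 m; only above that does the sleeve turn. Let go between the notches it stays up, at 0.008.
- sleeve (a joint): How far the sleeve is turned: about 0 rad in the locked notch, about 1.05 rad (60 degrees) in the open notch, stops at -0.06 and 1.107; positive is anticlockwise seen from the free end. A notch leaves about 0.06 rad of play either way.
- cartridge: White plastic cartridge, 84 mm long, 0.1 to 0.16 kg. Origin at the centre of its foot, z toward its head. Starts in the port, foot 45 mm below the socket's rim, 1 to 2 mm off the axis. Round, 29 mm across, from z = 0 to 58 mm; two lugs (41 mm over both along its x, 12 mm wide) at z = 45 to 51 rest on the rim. Comes free after 45 mm along the port axis; nothing holds it once the sleeve is open.
- cartridge_head (a point): Middle of the top of the cartridge's head, 84 mm from its foot. The head is a flat grip bar, the last 26 mm of the cartridge, 26 mm wide along its x and 16 mm thick along its y; all of it stands out of the sleeve when home.
- tray: Fixed open steel tray, 170 mm (its x) x 130 mm (its y), 25 mm high, wall and floor 5 mm thick. Origin at the centre of its underside.
- wash_bottle: Loose wash bottle, 64 mm across, 205 mm high with a red spout. Origin under its centre. A bystander.
- beaker: Loose glass beaker, 76 mm across, 90 mm high. Origin under its centre. A bystander.
- jar: Loose white jar with a screw cap, 66 mm across, 85 mm high. Origin under its centre. A bystander.
Not all that is in view belongs to the job. There is more than one size of the cartridge; the one meant has the size given above. Of the things that look like the tray, the smaller one is meant.

How it is judged:
By the outcome, as a careful person would: the job done as asked, in the order asked, and still so for the second after the job is handed in, with the robot touching nothing.
It also fails if it takes over 54 s, if anything falls off the work surface, if the arm or the gripper's body presses on something with over 40 N, if the wrist force passes 120 N, or if a joint passes its speed limit or range.

## Robot

A 7-joint arm with a two-finger parallel gripper is mounted at the origin on the work surface. World frame = base frame: x ahead of the robot, y to its left, z up, the work surface at z = 0. Lengths are in m, angles in rad, forces in N, time in s.
With the tool pointing down it reaches from about 0.4 to 0.85 m from the base axis. Payload 10.4 kg.
Tool frame: the origin (TCP) lies midway between the tips of the shut fingers; the grasp point (between the pads) lies 19 mm behind it; z points along the fingers, x is the direction in which the jaws open and shut, and the axes are right-handed (so a half turn about z gives the same grasp; the last joint's range is limited). The gripper opens to 85 mm and grips with 20 to 120 N. Pads are 22 mm wide; open, the fingers measure 114 mm over their backs; the gripper's body (76 mm by 85 mm) begins 54 mm behind the grasp point. The pads swing forward as they close: fully open they stand 13 mm farther back than shut.
Start: joints at [1.264, 0.332, -0.065, 1.46, 0.022, 1.35, -0.088], TCP at [0.175, -0.6, 0.231] pointing down, gripper open.
Joint ranges: [-2.6, 2.6], [-0.5, 2.12], [-1.47, 1.34], [0.16, 2.42], [-1.27, 4.41], [0.06, 2.06], [-2.6, 2.6]. Speed limits (rad/s): [2.22, 2.22, 2.79, 2.79, 3.14, 3.14, 3.14].

## Interface

Orientations are given as a unit quaternion [x, y, z, w].
In Python, from workcell import monitor, eyes, ticket, models gives the robot as it stands.
- The arm moves only by the tool servo_tool, never from a script. Its argument "motion" is a list of rows, each a list of 7 numbers: the opening, from 0 (shut) to 1 (fully open), then the shift along the tool's x, y, z in m, then the turn, a rotation vector about the tool's x, y, z in degrees. In form: [[fingers, tx, ty, tz, rx, ry, rz], ...]. A call has 1 to 20 rows; each row is the pose to reach, as a shift and turn from the pose commanded when the call began, along the tool's axes at that moment; what a row does not reach only later rows make up. A row lasts 1/8 s, in which the tool goes at most 62.5 mm and 10.7 degrees, less where a joint would pass 70% of its speed; a pose out of reach is approached as far as the arm can. A call with a gripper value outside its range is refused whole. The fingers move at their own pace and stop on an object; "grip_force" is the grip in N (left out, the last holds). Time passes only in rows, so rows that repeat a pose let the fingers close. It gives the time, the measured TCP pose, the force and the opening at its end, in the units of the state.
- monitor.get_obs(): the state, without advancing time (a new reading comes with each control period).
- eyes.camera(name): name is "scene" or "top"; returns (picture, depth): 420x560x3 uint8, blue, green, red; 420x560 float32, m along the optical axis (not along the pixel's ray), 0 where there is no reading.
- eyes.camera_info(name): a dict with "intrinsics" (3x3 intrinsics, pixels), "k1" (the pictures are not rectified: a ray, as slopes to the right and down, at radius r is drawn at 1 + k1 r^2 times it, then the intrinsics apply), "extrinsics" (4x4, takes a point from world to camera coordinates). Camera axes: x right, y down, z forward; pixel columns grow to the right and rows downward; lengths in m; the calibration is good to about 2 mm. A picture is of the moment at which its call begins. camera_info takes no time and is no camera call.
- ticket.hand_in(): hands the job in, once; it reports no verdict.
Trained networks look in the newest picture that a camera, given by its name, has taken for a name from the list of things; names that differ only in an ending like _2 or _b are one class to them, and where a whole thing is asked for, a point or a joint stands for the part that bears it (a point fixed in the world has none). Each returns a list of dicts, best first, with "confidence" (0 to 1); they miss things now and then, are a little off and sometimes report something else, mostly with a low value. They report only what shows in the picture. A call takes as long as a camera call. They do not tell look-alikes from the thing itself.
- models.boxes_of(camera, thing): "point" ([x, y, z] in m, in the coordinates of the camera as it stood for that picture, good to about 4 mm: the middle of the surface that is visible of it).
The state is a dict: "clock": time; "joint_pos": joint angles; "joint_velocities": joint speeds; "tau": joint torques, N m; "position": TCP position; "ee_rot": TCP orientation; "ft_force": force on the tool from outside, world axes, zero at the start; "torque": the same for the moment, N m; "grip_width": opening from 0.0 (shut) to 1.0 (fully open).
Only numpy, scipy, OpenCV 4.12 (cv2) and the standard library are available. Lean on these libraries where they do the work, as an engineer would, in place of code of your own. Each camera call takes 0.05 s, during which the arm holds its last target. There are 200 camera calls.

## Working session

There is one attempt and no reset: what is moved stays moved. The work goes in short steps, Python scripts to look and compute and a tool call to move; the robot and the scene stay as the last step left them, time stands still between calls to the robot, and variables do not carry over. Pictures are saved under pics/ and viewed, about 8 in all and at most 12, crops included, and the job is handed in when it is done.

Besides the shell and the picture viewer there is one more tool, called after "Emit:" as name(argument=value, ...), one argument or row to a line, values as JSON. servo_tool: Moves the arm, as the interface text tells. Its arguments: {"type":"object","properties":{"motion":{"type":"array"},"grip_force":{"type":"number"}},"required":["motion"]}

```bash
ls; mkdir -p pics
cat > h.py <<'E'
import numpy as np, cv2
from workcell import monitor, eyes, ticket, models
from scipy.spatial.transform import Rotation as R
def cam(n):
    p,d=eyes.camera(n); i=eyes.camera_info(n); return p,d,np.array(i["intrinsics"]),i["k1"],np.array(i["extrinsics"])
def cw(E,p): return np.linalg.inv(E)@np.r_[p,1]
def cloud(d,K,k1,E):
    v,u=np.mgrid[0:d.shape[0],0:d.shape[1]]
    n=cv2.undistortPoints(np.stack([u,v],-1).reshape(-1,1,2).astype(float),K,np.array([k1,0,0,0.])).reshape(d.shape+(2,))
    P=np.concatenate([n*d[...,None],d[...,None],np.ones(d.shape+(1,))],-1)@np.linalg.inv(E).T
    P[d==0]=np.nan
    return P[...,:3]
def proj(P,K,k1,E):
    P=np.atleast_2d(P);return cv2.projectPoints(P,cv2.Rodrigues(E[:3,:3])[0],E[:3,3],K,np.array([k1,0,0,0.]))[0][:,0]
E
python3 - <<'E'
from h import *
np.set_printoptions(precision=4,suppress=True)
o=monitor.get_obs();print(o)
for n in("scene","top"):
    p,d,K,k1,E=cam(n);cv2.imwrite(f"pics/{n}0.png",p)
    np.savez(n+"0",p=p,d=d,K=K,k1=k1,E=E)
    print(n,K.tolist(),k1,np.linalg.inv(E))
    for t in["station","sleeve_top","sleeve_foot","cartridge","cartridge_head","tray","wash_bottle","beaker","jar","port"]:
        try:
            for b in models.boxes_of(n,t):
                w=cw(E,b["point"])[:3];print(t,round(b["confidence"],2),w,proj(w,K,k1,E)[0].round())
        except Exception as e:print(t,e)
E
```

```text
pics
{'clock': 0.0, 'joint_pos': array([ 1.2644,  0.3329, -0.0647,  1.4609,  0.0216,  1.3499, -0.0885]), 'joint_velocities': array([ 0.0015,  0.0001,  0.0012,  0.0011,  0.    , -0.0004, -0.0014]), 'tau': array([ -0.0001, -62.5455,   0.0491, -39.1603,   0.0163,   0.0102,
        -0.    ]), 'position': array([ 0.1749, -0.5997,  0.2305]), 'ee_rot': array([ 0.8   , -0.6   , -0.0006, -0.0004]), 'ft_force': array([-0.5681, -0.7785,  0.0722]), 'torque': array([-0.0016, -0.0303, -0.0355]), 'grip_width': 1.0031382599836738}
scene [[395.2703045819251, 0.0, 280.9041277893294], [0.0, 395.2703045819251, 204.89439016600252], [0.0, 0.0, 1.0]] -0.05559541018144248 [[-0.6345  0.5792 -0.5119  1.0958]
 [ 0.7728  0.4871 -0.4068  0.4091]
 [ 0.0137 -0.6537 -0.7566  0.8937]
 [ 0.      0.      0.      1.    ]]
station 0.8 [ 0.6643 -0.1304  0.071 ] [224. 214.]
sleeve_top 0.68 [ 0.6295 -0.138   0.1554] [228. 184.]
sleeve_foot 0.88 [ 0.6347 -0.1429  0.159 ] [225. 183.]
cartridge 0.73 [ 0.6029 -0.1479  0.1831] [231. 169.]
cartridge 0.67 [ 0.4755 -0.168   0.0283] [260. 180.]
cartridge 0.21 [ 0.6301 -0.1426  0.15
[... 802 characters left out ...]
tridge 0.62 [ 0.6001 -0.1454  0.1882] [350. 196.]
cartridge 0.58 [ 0.4662 -0.1705  0.0349] [351. 261.]
cartridge_head 0.83 [ 0.466  -0.169   0.0321] [350. 261.]
cartridge_head 0.52 [ 0.5972 -0.1431  0.1864] [348. 198.]
tray 0.85 [0.6239 0.1205 0.0078] [241. 201.]
tray 0.78 [0.3257 0.123  0.0089] [236. 314.]
tray 0.47 [ 0.539  -0.4212  0.0839] [454. 231.]
tray 0.32 [ 0.7836 -0.0221  0.1156] [296. 132.]
wash_bottle 0.97 [ 0.7853 -0.0215  0.1167] [295. 131.]
beaker 0.93 [0.58   0.4473 0.0515] [113. 212.]
beaker 0.43 [ 0.6017 -0.1481  0.1869] [351. 196.]
beaker 0.2 [ 0.6364 -0.1426  0.0605] [341. 194.]
jar 0.62 [ 0.5417 -0.4227  0.0836] [455. 230.]
port 0.56 [ 0.639  -0.1447  0.0619] [342. 193.]
```

Run:
```python
from h import *
a=cv2.imread("pics/scene0.png");b=cv2.imread("pics/top0.png")
cv2.imwrite("pics/a1.png",np.vstack([a[120:360,100:500],b[100:340,80:480]])[:, :] if 0 else np.hstack([cv2.resize(a[100:350,160:410],(400,400),interpolation=3),cv2.resize(b[80:330,200:450],(400,400),interpolation=3)]))
```

```text
(no output)
```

View pics/scene0.png

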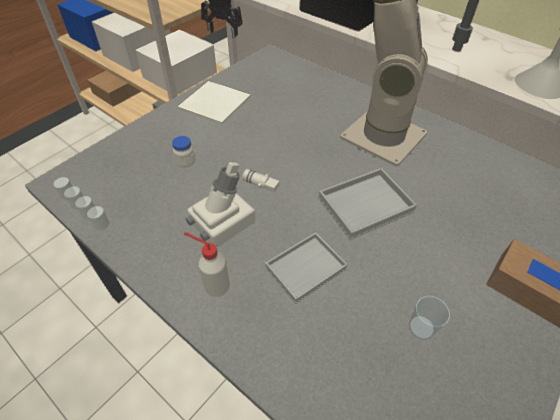

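View pics/a1.png

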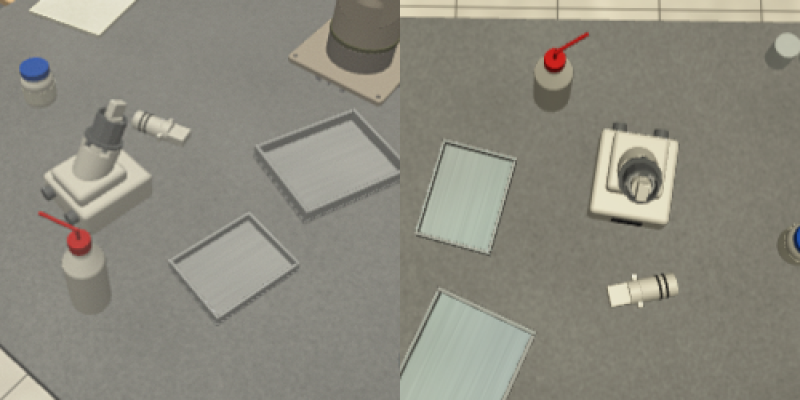

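The cartridge meant is the one in the port, at scene (231,169) and top (350,196); the one lying loose at scene (262,180) is a decoy. The two trays are at scene (305,267) and (366,202), and the first is the smaller. Next I'll fit the poses from the depth.

Run:
```python
from h import *
np.set_printoptions(precision=4,suppress=True)
C={}
for n in("scene","top"):
    z=np.load(n+"0.npz");P=cloud(z['d'],z['K'],float(z['k1']),z['E']);C[n]=P
    q=P.reshape(-1,3);q=q[np.isfinite(q[:,0])]
    near=q[(abs(q[:,0]-.63)<.13)&(abs(q[:,1]+.145)<.11)]
    t=near[abs(near[:,2]-.06)<.006];r=cv2.minAreaRect(t[:,:2].astype(np.float32));print(n,"base",len(t),r,np.median(t[:,2]))
    t=near[abs(near[:,2]-.085)<.005];r=cv2.minAreaRect(t[:,:2].astype(np.float32));print(n,"step",len(t),r)
    t=near[near[:,2]>.165];print(n,"head",len(t),t.mean(0),t.max(0)); 
    b=q[(abs(q[:,0]-.2)<1)&(abs(q[:,1])<.4)&(abs(q[:,2])<.01)];print('table z',np.median(b[:,2]))
    for c in((.623,.12),(.328,.123)):
        t=q[(abs(q[:,0]-c[0])<.15)&(abs(q[:,1]-c[1])<.13)&(q[:,2]>.014)&(q[:,2]<.035)]
        r=cv2.minAreaRect(t[:,:2].astype(np.float32));print(n,"tray",len(t),r,np.percentile(t[:,2],95))
z0=np.load("scene0.npz")['p'];z1=np.load("top0.npz")['p']
cv2.imwrite("pics/a2.png",np.hstack([cv2.resize(z0[150:225,185:260],(400,600)[:1]*2,interpolation=2),cv2.resize(z1[160:235,310:385],(400,400),interpolation=2)]))
```

```text
scene base 688 ((0.6579104065895081, -0.1596265286207199), (0.12796379625797272, 0.1563889980316162), 81.7052001953125) 0.06008726691812677
scene step 480 ((0.6660952568054199, -0.16195988655090332), (0.08984828740358353, 0.09507346898317337), 83.72130584716797)
scene head 283 [ 0.613  -0.1482  0.1795] [ 0.6382 -0.1276  0.2008]
table z 0.0005441542840520786
scene tray 707 ((0.6209201216697693, 0.11704084277153015), (0.13299311697483063, 0.17198850214481354), 76.18975067138672) 0.02749879292917324
scene tray 1110 ((0.3270633816719055, 0.12278781831264496), (0.17932413518428802, 0.2349625527858734), 66.29364013671875) 0.034430034710923894
top base 1178 ((0.6542471051216125, -0.15835145115852356), (0.1288493573665619, 0.1587427407503128), 81.20159149169922) 0.05912526401007645
top step 540 ((0.6625351905822754, -0.15989568829536438), (0.08832170814275742, 0.09866614639759064), 81.43720245361328)
top head 280 [ 0.6076 -0.1498  0.1799] [ 0.6355 -0.1256  0.2001]
table z 6.223295162866016e-06
top tray 508 ((0.6184293627738953, 0.11935669183731079), (0.1308353841304779, 0.17131510376930237), 75.8256607055664) 0.028060382505569435
top tray 861 ((0.32613304257392883, 0.12449213862419128), (0.17589284479618073, 0.22909867763519287), 66.25819396972656) 0.03456642875489124
```

View pics/a2.png

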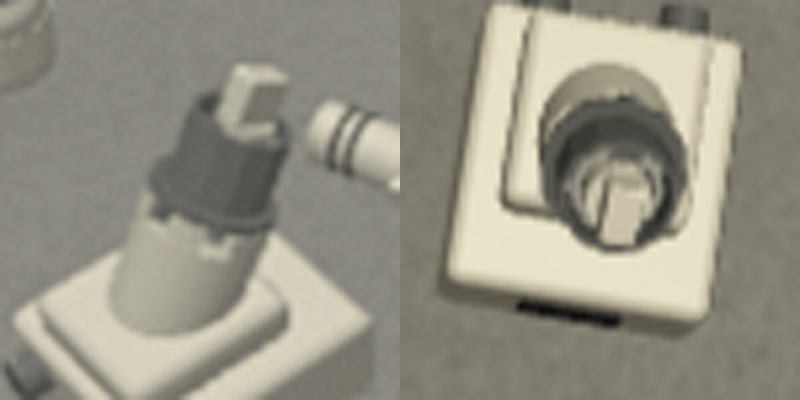

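```bash
cat > fit.py <<'E'
from h import *
from scipy.optimize import least_squares
np.set_printoptions(precision=4,suppress=True)
yaw=np.radians(-8.5);S=R.from_euler('z',yaw).as_matrix()
A=S@np.array([[.866,0,.5],[0,1,0],[-.5,0,.866]]).T   # cols e1,e2,a
A=S@np.c_[[.866,0,.5],[0,1,0],[-.5,0,.866]]
O=np.array([.62,-.148,.15])
def run(n,z):
    P=cloud(z['d'],z['K'],float(z['k1']),z['E']);g=z['p'].mean(-1)
    m=np.isfinite(P[...,0])&(abs(P[...,0]-.63)<.08)&(abs(P[...,1]+.15)<.06)&(P[...,2]>.09)
    q=(P[m]-O)@A;g=g[m]
    return q,g
if __name__=="__main__":
  for n in("scene","top"):
    q,g=run(n,np.load(n+"0.npz"))
    print(n,np.histogram(g,12))
    s=q[g<105]
    def res(c,q):return np.hypot(q[:,0]-c[0],q[:,1]-c[1])
    h,e=np.histogram(s[:,2],np.arange(-.06,.04,.004));print('dark w',dict(zip(e.round(3),h)))
    col=s[(s[:,2]>-.025)&(s[:,2]<-.0)]
    f=least_squares(lambda c:np.hypot(*(col[:,:2]-c[:2]).T)-.0264,[0,0],loss='soft_l1',f_scale=.001);print('collar fixed r',f.x,np.abs(f.fun).mean())
    hd=q[(g>120)&(q[:,2]>.012)];print('head',len(hd),hd.min(0),hd.max(0),np.percentile(hd[:,2],[50,90,97]))
    tp=hd[hd[:,2]>np.percentile(hd[:,2],95)-.004];r=cv2.minAreaRect((tp[:,:2]*1000).astype(np.float32));print('top rect mm',r,len(tp),tp.mean(0))
E
python3 fit.py
```

```text
scene (array([ 67,  93, 233,  98,  64,  50,  55, 109, 222,  33,   9,   2]), array([ 71.3333,  82.5556,  93.7778, 105.    , 116.2222, 127.4444,
       138.6667, 149.8889, 161.1111, 172.3333, 183.5556, 194.7778,
       206.    ]))
dark w {np.float64(-0.06): np.int64(0), np.float64(-0.056): np.int64(0), np.float64(-0.052): np.int64(0), np.float64(-0.048): np.int64(0), np.float64(-0.044): np.int64(0), np.float64(-0.04): np.int64(0), np.float64(-0.036): np.int64(0), np.float64(-0.032): np.int64(1), np.float64(-0.028): np.int64(2), np.float64(-0.024): np.int64(9), np.float64(-0.02): np.int64(34), np.float64(-0.016): np.int64(69), np.float64(-0.012): np.int64(29), np.float64(-0.008): np.int64(27), np.float64(-0.004): np.int64(27), np.float64(0.0): np.int64(24), np.float64(0.004): np.int64(25), np.float64(0.008): np.int64(28), np.float64(0.012): np.int64(27), np.float64(0.016): np.int64(30), np.float64(0.02): np.int64(33), np.float64(0.024): np.int64(25), np.float64(0.028): np.int64(3), np.float64(0.032): np.int64(0)}
collar fixed r [-0.0015 -0.0066] 0.00284829794200878
head 114 [-0.0286 -0.
[... 808 characters left out ...]
at64(-0.016): np.int64(90), np.float64(-0.012): np.int64(12), np.float64(-0.008): np.int64(12), np.float64(-0.004): np.int64(12), np.float64(0.0): np.int64(16), np.float64(0.004): np.int64(18), np.float64(0.008): np.int64(18), np.float64(0.012): np.int64(17), np.float64(0.016): np.int64(14), np.float64(0.02): np.int64(29), np.float64(0.024): np.int64(60), np.float64(0.028): np.int64(12), np.float64(0.032): np.int64(0)}
collar fixed r [-0.0008 -0.0039] 0.0028728694347614978
head 188 [-0.0296 -0.0302  0.0123] [0.0136 0.0185 0.0568] [0.0285 0.0522 0.0537]
top rect mm ((-4.274101257324219, -5.16884708404541), (14.736310005187988, 25.7912654876709), 87.51378631591797) 63 [-0.0037 -0.0052  0.0516]
```

Run:
```python
from fit import *
allc=[]
for n in("scene","top"):
    q,g=run(n,np.load(n+"0.npz"))
    col=q[(g<105)&(q[:,2]>-.009)&(q[:,2]<.022)]
    r0=np.hypot(col[:,0]+.002,col[:,1]+.0055);col=col[(r0>.021)&(r0<.031)];allc.append(col-0)
    f=least_squares(lambda c:np.hypot(*(col[:,:2]-c[:2]).T)-.0264,[0,0],loss='soft_l1',f_scale=.0007)
    th=np.degrees(np.arctan2(*(col[:,:2]-f.x).T[::-1]));print(n,f.x,np.abs(f.fun).mean(),len(col),np.percentile(th,[2,50,98]))
    fl=q[(g<105)&(q[:,2]>-.023)&(q[:,2]<-.014)];
    # dodecagon
    def sup(c,col):
        a=np.radians(15+c[2]+30*np.arange(12));return ((col[:,:2]-c[:2])@np.array([np.cos(a),np.sin(a)])).max(1)-.026
    for p in range(-15,15,5):
        f2=least_squares(lambda c:sup([c[0],c[1],p],col),f.x,loss='soft_l1',f_scale=.0007);print(p,f2.x,round(f2.cost*1e6,2),end=' | ')
    print()
```

```text
scene [-0.0024 -0.0079] 0.0011997538513316556 204 [-24.2746  42.7764 112.1731]
-15 [-0.0024 -0.0078] 111.8 | -10 [-0.0024 -0.0079] 110.33 | -5 [-0.0023 -0.0079] 106.84 | 0 [-0.0023 -0.0079] 104.48 | 5 [-0.0023 -0.0078] 106.02 | 10 [-0.0024 -0.0078] 110.32 | 
top [-0.0036 -0.0049] 0.001525818478363732 110 [-136.8623   13.3975  156.5773]
-15 [-0.0035 -0.0048] 84.49 | -10 [-0.0034 -0.0048] 82.22 | -5 [-0.0035 -0.0049] 78.67 | 0 [-0.0035 -0.0049] 77.68 | 5 [-0.0035 -0.0049] 79.86 | 10 [-0.0034 -0.0049] 83.38 |
```

```bash
cat > plan.py <<'E'
from fit import *
TOP=O+A@np.array([-.003,-.006,.0265])
def pose(phi,depth,du=0,dv=0):
    "tool along axis, TCP depth below home sleeve top"
    c,s=np.cos(np.radians(phi)),np.sin(np.radians(phi))
    x=A@[c,s,0];z=-A[:,2];x-=z*(x@z);x/=np.linalg.norm(x)
    return TOP+A@[du,dv,-depth],R.from_matrix(np.c_[x,np.cross(z,x),z])
def rel(p0,r0,p1,r1): return np.r_[r0.inv().apply(p1-p0),(r0.inv()*r1).as_rotvec(degrees=True)]
def now():
    o=monitor.get_obs();return o["position"],R.from_quat(o["ee_rot"])
def uvw(o=None):
    o=o or monitor.get_obs();M=R.from_quat(o["ee_rot"]).as_matrix();L=A.T@M
    print('t %.2f'%o['clock'],'uvw mm',((o['position']-TOP)@A*1000).round(1),'phi %.1f'%np.degrees(np.arctan2(L[1,0],L[0,0])),'zt',L[:,2].round(3),'F axis',(o['ft_force']@A).round(1),'T',(o['torque']@A).round(2),'grip %.3f'%o['grip_width'],'j',o['joint_pos'].round(2))
E
python3 - <<'E'
from plan import *
print(TOP);uvw()
for phi in(-45,-15):print(rel(*now(),*pose(phi,-60)))
E
```

```text
[ 0.6034 -0.1516  0.1714]
t 1.10 uvw mm [-279.6 -506.8  230.6] phi -68.2 zt [-0.5   -0.    -0.866] F axis [-0.7 -0.1  0.5] T [-0.   -0.06 -0.05] grip 1.002 j [ 1.26  0.33 -0.06  1.46  0.02  1.35 -0.09]
[-12.8719  26.7045 -51.9013  24.7372  17.2401 -19.7712]
[-12.8719  26.7045 -51.9013  19.9546  23.6749 -49.0551]
```

Run:
```python
from plan import *
print(rel(*now(),*pose(-45,-.06)))
```

```text
[ -0.3231  -0.5096   0.0079  24.7372  17.2401 -19.7712]
```

Emit:
servo_tool(
  motion=[
    [1,-0.1,-0.16,-0.02,8,6,-6],
    [1,-0.2,-0.32,-0.02,16,11,-13],
    [1,-0.323,-0.51,0.008,24.74,17.24,-19.77],
    [1,-0.323,-0.51,0.008,24.74,17.24,-19.77],
    [1,-0.323,-0.51,0.008,24.74,17.24,-19.77],
    [1,-0.323,-0.51,0.008,24.74,17.24,-19.77],
    [1,-0.323,-0.51,0.008,24.74,17.24,-19.77],
    [1,-0.323,-0.51,0.008,24.74,17.24,-19.77],
    [1,-0.323,-0.51,0.008,24.74,17.24,-19.77],
    [1,-0.323,-0.51,0.008,24.74,17.24,-19.77],
    [1,-0.323,-0.51,0.008,24.74,17.24,-19.77],
    [1,-0.323,-0.51,0.008,24.74,17.24,-19.77],
    [1,-0.323,-0.51,0.008,24.74,17.24,-19.77],
    [1,-0.323,-0.51,0.008,24.74,17.24,-19.77],
  ],
)

```text
clock: 2.85
position: [0.5737, -0.1481, 0.2233]
ee_rot: [0.862, -0.435, 0.246, -0.081]
ft_force: [0.1, 0.7, -0.3]
grip_width: 1.002
```

Run:
```python
from plan import *
uvw(); print(rel(*now(),*pose(-45,.035)))
```

```text
t 2.85 uvw mm [ 0.  -1.  59.9] phi -45.1 zt [ 0.    -0.001 -1.   ] F axis [-0.1  0.7 -0.2] T [ 0.04  0.56 -0.06] grip 1.002 j [ 1.06 -0.05 -0.84  2.   -0.12  0.66 -0.65]
[-0.0008 -0.0007  0.0949  0.043  -0.0431 -0.0757]
```

```bash
cat > snap.py <<'E'
import sys
from plan import *
def snap(name,c0=None,hw=50):
    out=[]
    for n in("scene","top"):
        p,d,K,k1,E=cam(n);np.savez(n+"_"+name,p=p,d=d,K=K,k1=k1,E=E)
        c=proj(TOP if c0 is None else np.array(c0),K,k1,E)[0].astype(int)
        out.append(cv2.resize(p[max(c[1]-hw,0):c[1]+hw,c[0]-hw:c[0]+hw],(400,400),interpolation=2))
    cv2.imwrite(f"pics/{name}.png",np.hstack(out))
if __name__=="__main__":snap(sys.argv[1])
E
python3 snap.py b1
```

```text
(no output)
```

View pics/b1.png

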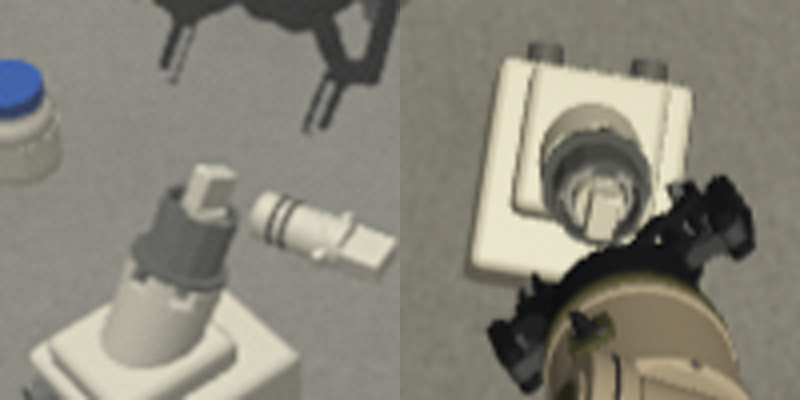

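The view shows the fingers straddling the port axis, with the head and sleeve between them (left view, sleeve at about (190,215)). I'll go down along the axis.

Emit:
servo_tool(
  motion=[
    [1,-0.001,-0.001,0.03,0,0,0],
    [1,-0.001,-0.001,0.055,0,0,0],
    [1,-0.001,-0.001,0.075,0,0,0],
    [1,-0.001,-0.001,0.095,0,0,0],
    [1,-0.001,-0.001,0.095,0,0,0],
    [1,-0.001,-0.001,0.095,0,0,0],
  ],
)

```text
clock: 3.7
position: [0.6214, -0.1528, 0.1417]
ee_rot: [0.862, -0.435, 0.246, -0.081]
ft_force: [-0.6, 0.3, 1.1]
grip_width: 0.998
```

```bash
python3 -c "
from plan import *
uvw()"
```

```text
t 3.70 uvw mm [  0.6   1.5 -34.7] phi -45.0 zt [ 0. -0. -1.] F axis [-0.   0.2  1.3] T [0.02 0.51 0.02] grip 0.998 j [ 0.94  0.21 -0.82  1.98  0.29  0.5  -0.98]
```

Emit:
servo_tool(
  motion=[
    [0.5,0,0,0,0,0,0],
    [0.5,0,0,0,0,0,0],
    [0.5,0,0,0,0,0,0],
    [0.5,0,0,0,0,0,0],
    [0.5,0,0,0,0,0,0],
  ],
  grip_force=25,
)

```text
clock: 4.32
position: [0.6216, -0.1534, 0.1421]
ee_rot: [0.862, -0.435, 0.247, -0.081]
ft_force: [-4.3, -0.2, 7.1]
grip_width: 0.606
```

```bash
python3 -c "
from plan import *
uvw()"
```

```text
t 4.33 uvw mm [  1.1   0.9 -34.5] phi -45.0 zt [ 0.001 -0.001 -1.   ] F axis [-0.1 -0.9  8.2] T [-0.13  0.76  0.02] grip 0.606 j [ 0.94  0.21 -0.82  1.98  0.29  0.5  -0.98]
```

Emit:
servo_tool(
  motion=[
    [0.5,0,0,0,0,0,0],
    [0.5,0,0,-0.003,0,0,0],
    [0.5,0,0,-0.006,0,0,0],
    [0.5,0,0,-0.009,0,0,0],
    [0.5,0,0,-0.0115,0,0,0],
    [0.5,0,0,-0.0115,0,0,0],
    [0.5,0,0,-0.0115,0,0,0],
  ],
  grip_force=70,
)

```text
clock: 5.2
position: [0.6162, -0.1525, 0.1515]
ee_rot: [0.862, -0.435, 0.247, -0.081]
ft_force: [9.2, -3.2, -8.6]
grip_width: 0.597
```

```bash
python3 -c "
from plan import *
uvw()"
```

```text
t 5.20 uvw mm [  1.    1.  -23.7] phi -45.0 zt [ 0.002 -0.    -1.   ] F axis [  4.   -1.8 -12.2] T [-0.39 -0.55 -0.04] grip 0.597 j [ 0.97  0.18 -0.84  1.99  0.25  0.52 -0.94]
```

Emit:
servo_tool(
  motion=[
    [0.5,0,0,0,0,0,-7.5],
    [0.5,0,0,0,0,0,-15],
    [0.5,0,0,0,0,0,-22.5],
    [0.5,0,0,0,0,0,-30],
    [0.5,0,0,0,0,0,-37.5],
    [0.5,0,0,0,0,0,-45],
    [0.5,0,0,0,0,0,-52.5],
    [0.5,0,0,0,0,0,-60],
    [0.5,0,0,0,0,0,-60],
    [0.5,0,0,0,0,0,-60],
  ],
)

```text
clock: 6.45
position: [0.6149, -0.152, 0.1502]
ee_rot: [0.965, 0.055, 0.253, 0.052]
ft_force: [6.9, -1.5, -10.0]
grip_width: 0.598
```

```bash
python3 -c "
from plan import *
uvw()"
```

```text
t 6.45 uvw mm [ -0.7   1.3 -24.1] phi 15.0 zt [-0.001  0.    -1.   ] F axis [  1.1  -0.4 -12.2] T [-0.14  0.38  0.02] grip 0.598 j [ 1.14  0.23 -1.03  1.98  0.37  0.54  0.02]
```

Emit:
servo_tool(
  motion=[
    [0.5,0,0,0.003,0,0,0],
    [0.5,0,0,0.006,0,0,0],
    [0.5,0,0,0.009,0,0,0],
    [0.5,0,0,0.0115,0,0,0],
    [0.5,0,0,0.0115,0,0,0],
  ],
)

```text
clock: 7.08
position: [0.6202, -0.1529, 0.1412]
ee_rot: [0.965, 0.055, 0.252, 0.054]
ft_force: [-25.9, 3.6, 20.9]
grip_width: 0.597
```

```bash
python3 -c "
from plan import *
uvw()"
```

```text
t 7.08 uvw mm [ -0.6   1.2 -34.5] phi 15.0 zt [-0.003 -0.002 -1.   ] F axis [-12.2  -0.3  31.1] T [-0.25  3.42 -0.07] grip 0.597 j [ 1.1   0.25 -1.    1.98  0.41  0.53 -0.02]
```

Emit:
servo_tool(
  motion=[
    [0.5,0,0,-0.002,0,0,0],
    [1,0,0,-0.002,0,0,0],
    [1,0,0,-0.002,0,0,0],
    [1,0,0,-0.002,0,0,0],
    [1,0,0,-0.03,0,0,0],
    [1,0,0,-0.06,0,0,0],
    [1,0,0,-0.1,0,0,0],
    [1,0,0,-0.14,0,0,0],
    [1,0,0,-0.14,0,0,0],
    [1,0,0,-0.14,0,0,0],
  ],
  grip_force=60,
)

```text
clock: 8.32
position: [0.552, -0.1428, 0.2622]
ee_rot: [0.964, 0.055, 0.253, 0.054]
ft_force: [-0.8, -0.6, -0.5]
grip_width: 0.998
```

Run:
```python
from plan import *
from snap import snap
uvw();snap("c1",hw=40)
for n in("scene","top"):
    q,g=run(n,np.load(n+"_c1.npz"));q-=[-.003,-.006,.0265]
    k=np.hypot(q[:,0],q[:,1])<.036;q,g=q[k],g[k]
    s=q[g<105];print(n,np.histogram(s[:,2],np.arange(-.06,.03,.004)))
    t=q[(g>120)&(q[:,2]>.02)&(q[:,2]<.032)];r=cv2.minAreaRect((t[:,:2]*1000).astype(np.float32));print('top rect',r,len(t),t.mean(0))
```

```text
t 8.32 uvw mm [  0.2   1.1 104.7] phi 15.0 zt [-0.    -0.002 -1.   ] F axis [-0.9 -0.7 -0.1] T [-0.01  0.58  0.02] grip 0.998 j [ 1.48 -0.25 -1.11  1.98 -0.44  0.79  0.67]
scene (array([ 0,  3,  3, 20, 63, 31, 28, 21, 27, 27, 31, 24, 28, 32, 33,  4,  0,
        0,  0,  0,  0,  0]), array([-0.06 , -0.056, -0.052, -0.048, -0.044, -0.04 , -0.036, -0.032,
       -0.028, -0.024, -0.02 , -0.016, -0.012, -0.008, -0.004,  0.   ,
        0.004,  0.008,  0.012,  0.016,  0.02 ,  0.024,  0.028]))
top rect ((0.9536323547363281, -1.1642446517944336), (15.014389038085938, 25.592376708984375), 84.57451629638672) 37 [ 0.0039 -0.0001  0.0246]
top (array([ 1,  3,  0, 21, 97, 33, 10,  9, 12,  7, 12,  8,  9, 10, 28, 19,  1,
        0,  0,  0,  1,  0]), array([-0.06 , -0.056, -0.052, -0.048, -0.044, -0.04 , -0.036, -0.032,
       -0.028, -0.024, -0.02 , -0.016, -0.012, -0.008, -0.004,  0.   ,
        0.004,  0.008,  0.012,  0.016,  0.02 ,  0.024,  0.028]))
top rect ((0.0, 0.0), (0.0, 0.0), 0.0) 0 [nan nan nan]<stdin>:8: RuntimeWarning: Mean of empty slice.
  ret = um.true_divide(
```

View pics/c1.png

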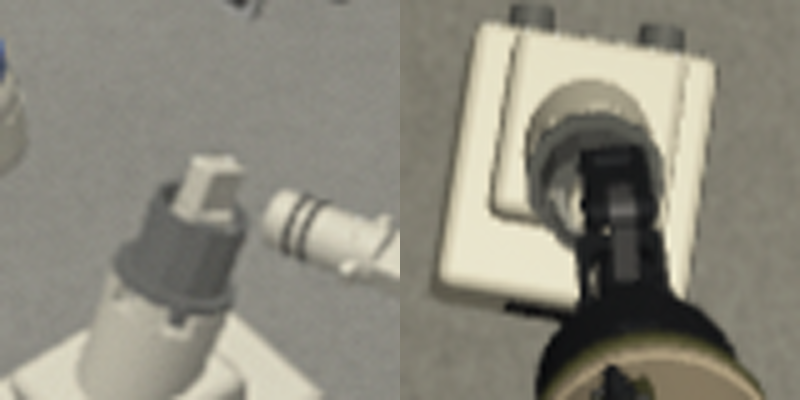

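The sleeve sits at its home height (free end at w≈0 in both views). A tooth shows in its notch at left-view (175,320), and the cartridge head has not turned. Next I'll grip the head across its 16 mm.

Run:
```python
from plan import *
print(rel(*now(),*pose(85,-.05,0,-.0005)),rel(*pose(85,-.05),*pose(85,-.0015)))
```

```text
[ -0.       0.0023   0.0539  -0.1323  -0.0119 -70.0237] [0.     0.     0.0485 0.     0.     0.    ]
```

Emit:
servo_tool(
  motion=[
    [0.6,0,0.002,0.01,0,0,-10],
    [0.6,0,0.002,0.02,0,0,-20],
    [0.6,0,0.002,0.03,0,0,-30],
    [0.6,0,0.002,0.04,0,0,-40],
    [0.6,0,0.002,0.05,0,0,-50],
    [0.6,0,0.002,0.054,0,0,-60],
    [0.6,0,0.002,0.054,0,0,-70],
    [0.6,0,0.002,0.054,0,0,-70],
    [0.6,0,0.002,0.054,0,0,-70],
  ],
)

```text
clock: 9.55
position: [0.579, -0.148, 0.2151]
ee_rot: [0.76, 0.597, 0.178, 0.187]
ft_force: [-0.0, 0.3, 0.8]
grip_width: 0.599
```

Run:
```python
from plan import *
uvw();print(rel(*now(),*pose(85,-.0015,0,-.0005)))
```

```text
t 9.55 uvw mm [ 0.5 -0.1 50.2] phi 84.7 zt [-0.001  0.002 -1.   ] F axis [0.3 0.3 0.7] T [ 0.03  0.56 -0.01] grip 0.599 j [ 1.37 -0.02 -1.15  1.99 -0.09  0.64  1.61]
[-0.0005 -0.0004  0.0487 -0.0496 -0.0945 -0.2509]
```

Emit:
servo_tool(
  motion=[
    [0.6,0,0,0.02,0,0,0],
    [0.6,0,0,0.04,0,0,0],
    [0.6,0,0,0.0485,0,0,0],
    [0.6,0,0,0.0485,0,0,0],
    [0.05,0,0,0.0485,0,0,0],
    [0.05,0,0,0.0485,0,0,0],
    [0.05,0,0,0.0485,0,0,0],
    [0.05,0,0,0.0485,0,0,0],
    [0.05,0,0,0.0485,0,0,0],
  ],
  grip_force=30,
)

```text
clock: 10.68
position: [0.603, -0.1522, 0.1743]
ee_rot: [0.759, 0.598, 0.177, 0.189]
ft_force: [-5.7, 1.2, 6.3]
grip_width: 0.18
```

Run:
```python
from plan import *
uvw()
```

```text
t 10.68 uvw mm [ 1.2 -0.6  2.6] phi 85.0 zt [ 0.    -0.001 -1.   ] F axis [-1.8  0.4  8.4] T [ 0.06  0.97 -0.07] grip 0.180 j [ 1.26  0.17 -1.13  1.98  0.26  0.57  1.33]
```

Emit:
servo_tool(
  motion=[
    [0.05,0,0,0,0,0,0],
    [0.05,0,0,-0.003,0,0,0],
    [0.05,0,0,-0.008,0,0,0],
    [0.05,0,0,-0.014,0,0,0],
    [0.05,0,0,-0.014,0,0,0],
  ],
  grip_force=50,
)

```text
clock: 11.3
position: [0.5959, -0.1512, 0.1863]
ee_rot: [0.759, 0.598, 0.177, 0.189]
ft_force: [0.7, -0.3, -0.3]
grip_width: 0.176
```

Run:
```python
from plan import *
uvw()
```

```text
t 11.30 uvw mm [ 0.9 -0.7 16.7] phi 85.0 zt [ 0.    -0.001 -1.   ] F axis [ 0.5 -0.2 -0.6] T [0.15 0.3  0.01] grip 0.176 j [ 1.32  0.12 -1.17  1.98  0.17  0.59  1.4 ]
```

Emit:
servo_tool(
  motion=[
    [0.05,0,0,-0.01,0,0,0],
    [0.05,0,0,-0.02,0,0,0],
    [0.05,0,0,-0.03,0,0,0],
    [0.05,0,0,-0.04,0,0,0],
    [0.05,0,0,-0.055,0,0,0],
    [0.05,0,0,-0.07,0,0,0],
    [0.05,0,0,-0.09,0,0,0],
    [0.05,0,0,-0.09,0,0,0],
    [0.05,0,0,-0.09,0,0,0],
  ],
)

```text
clock: 12.42
position: [0.5514, -0.1441, 0.263]
ee_rot: [0.759, 0.598, 0.177, 0.188]
ft_force: [0.5, 1.5, -1.4]
grip_width: 0.175
```

Run:
```python
from plan import *
from snap import snap
uvw();snap("d1",c0=TOP+[-.03,0,.04],hw=60)
# vertical placing orientation options: tray centre
p0,r0=now()
tr=np.array([.620,.118,0])
cands=[]
M=r0.as_matrix()
# minimal rotation making z straight down
ax=np.cross(M[:,2],[0,0,-1]);an=np.arcsin(np.linalg.norm(ax));r1=R.from_rotvec(ax/np.linalg.norm(ax)*an)*r0
for dz in(.16,):
    print(rel(p0,r0,tr+[0,0,dz],r1), r1.as_matrix()[:,0])
```

```text
t 12.43 uvw mm [  0.2  -0.3 105.5] phi 85.0 zt [-0.001  0.    -1.   ] F axis [-0.5  1.6 -1.3] T [-0.    0.65 -0.01] grip 0.175 j [ 1.41 -0.23 -1.06  1.98 -0.4   0.79  1.86]
[ 0.2659 -0.0495  0.1039 29.8154 -2.6617  0.    ] [ 0.2335  0.9724 -0.    ]
```

View pics/d1.png

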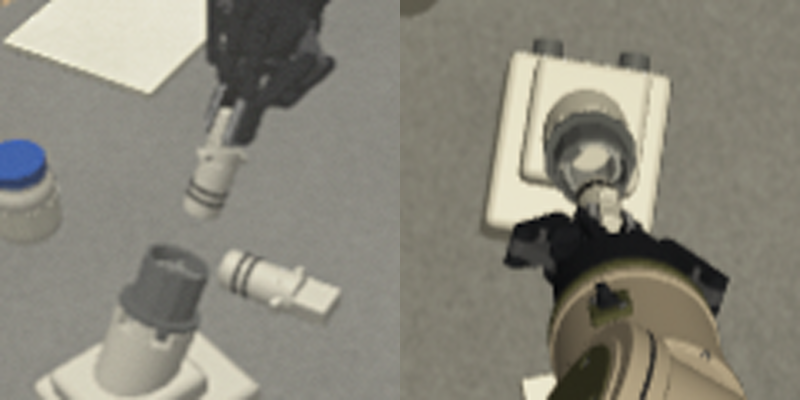

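The cartridge is free and held in line with the tool, with the sleeve left home and empty at left-view (165,290). Now I'll carry it over the small tray and bring it upright.

Run:
```python
from plan import *
p0,r0=now();M=r0.as_matrix()
ax=np.cross(M[:,2],[0,0,-1]);an=np.arcsin(np.linalg.norm(ax));r1=R.from_rotvec(ax/np.linalg.norm(ax)*an)*r0
print(rel(p0,r0,np.array([.62,.118,.25]),r1))
```

```text
[ 0.2699 -0.0048  0.0259 29.8154 -2.6617  0.    ]
```

Emit:
servo_tool(
  motion=[
    [0.05,0.03,0,0,0,0,0],
    [0.05,0.07,0,0,5,0,0],
    [0.05,0.11,0,0.005,10,-1,0],
    [0.05,0.15,0,0.01,15,-1.5,0],
    [0.05,0.19,0,0.015,20,-2,0],
    [0.05,0.23,-0.003,0.02,25,-2.5,0],
    [0.05,0.255,-0.005,0.026,29.8,-2.7,0],
    [0.05,0.27,-0.005,0.026,29.8,-2.7,0],
    [0.05,0.27,-0.005,0.026,29.8,-2.7,0],
    [0.05,0.27,-0.005,0.026,29.8,-2.7,0],
    [0.05,0.27,-0.005,0.026,29.8,-2.7,0],
  ],
)

```text
clock: 13.9
position: [0.6205, 0.1161, 0.2506]
ee_rot: [0.786, 0.618, 0.0, 0.001]
ft_force: [-0.6, -0.9, -1.9]
grip_width: 0.172
```

Run:
```python
from plan import *
from snap import snap
p0,r0=now();M=r0.as_matrix();print(p0,M[:,2],monitor.get_obs()['joint_pos'],monitor.get_obs()['ft_force'])
snap("e1",c0=p0-[0,0,.05],hw=60)
for n in("scene","top"):
    z=np.load(n+"_e1.npz");P=cloud(z['d'],z['K'],float(z['k1']),z['E'])
    k=np.isfinite(P[...,0])&(np.hypot(P[...,0]-p0[0],P[...,1]-p0[1])<.04)&(P[...,2]>p0[2]-.09)&(P[...,2]<p0[2]+.005)
    q=P[k]-p0;g=z['p'].mean(-1)[k];q=q[g>100];print(n,len(q))
    if len(q)>50:
        def f(c):return np.hypot(q[:,0]-c[0]-c[2]*q[:,2],q[:,1]-c[1]-c[3]*q[:,2])-.0145
        q=q[q[:,2]<-.018];s=least_squares(f,[0,0,0,0],loss='soft_l1',f_scale=.001);print(s.x,np.abs(s.fun).mean(),'minz',np.percentile(q[:,2],[1,3,10]))
p1=p0.copy();p1[2]=.085
ax=np.cross(M[:,2],[0,0,-1]);an=np.arcsin(np.linalg.norm(ax));r1=R.from_rotvec(ax/np.linalg.norm(ax)*an)*r0
print(rel(p0,r0,p1,r1))
```

```text
[0.6205 0.1161 0.2506] [ 0.0018 -0.0021 -1.    ] [ 0.509   0.5758 -1.137   1.3727  0.5205  1.5111  0.741 ] [-0.5745 -0.861  -1.8772]
scene 201
[-0.0017 -0.0015  0.0077  0.0013] 0.0006068903059328759 minz [-0.0598 -0.0587 -0.0566]
top 0
[ 0.0003 -0.0004  0.1656  0.1271  0.0918  0.    ]
```

View pics/e1.png

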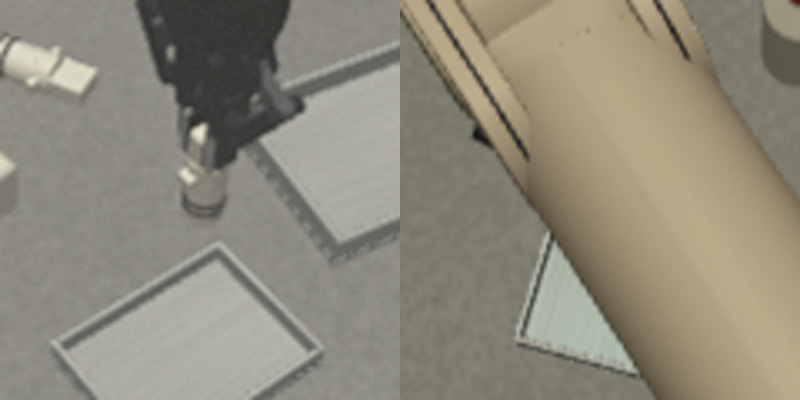

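Held upright to about 0.4°, with the foot about 60 mm below the TCP, over the middle of the small tray. I'll lower it slowly.

Emit:
servo_tool(
  motion=[
    [0.05,0,0,0.03,0,0,0],
    [0.05,0,0,0.07,0.1,0.1,0],
    [0.05,0,0,0.11,0.1,0.1,0],
    [0.05,0,0,0.14,0.1,0.1,0],
    [0.05,0,0,0.16,0.1,0.1,0],
    [0.05,0,0,0.17,0.1,0.1,0],
    [0.05,0,0,0.176,0.1,0.1,0],
    [0.05,0,0,0.18,0.1,0.1,0],
    [0.05,0,0,0.182,0.1,0.1,0],
    [0.05,0,0,0.182,0.1,0.1,0],
    [0.05,0,0,0.182,0.1,0.1,0],
  ],
)

```text
clock: 15.38
position: [0.6205, 0.1176, 0.0689]
ee_rot: [0.785, 0.619, 0.0, -0.0]
ft_force: [-0.5, -0.5, -2.6]
grip_width: 0.177
```

Run:
```python
from plan import *
p,r=now();print(p,r.as_matrix()[:,2],monitor.get_obs()['ft_force'])
```

```text
[0.6205 0.1176 0.0689] [ 0.0003  0.0004 -1.    ] [-0.4881 -0.5443 -2.6392]
```

Emit:
servo_tool(
  motion=[
    [0.05,0,0,0.001,0,0,0],
    [0.05,0,0,0.002,0,0,0],
    [0.05,0,0,0.003,0,0,0],
    [0.05,0,0,0.003,0,0,0],
    [0.05,0,0,0.003,0,0,0],
  ],
)

```text
clock: 16.0
position: [0.6206, 0.1177, 0.0666]
ee_rot: [0.785, 0.619, 0.0, 0.0]
ft_force: [-2.2, -1.9, 7.9]
grip_width: 0.176
```

Emit:
servo_tool(
  motion=[
    [0.05,0,0,-0.0005,0,0,0],
    [0.3,0,0,-0.0005,0,0,0],
    [0.6,0,0,-0.0005,0,0,0],
    [0.6,0,0,-0.0005,0,0,0],
    [0.6,0,0,-0.0005,0,0,0],
    [0.6,0,0,-0.02,0,0,0],
    [0.6,0,0,-0.05,0,0,0],
    [0.6,0,0,-0.09,0,0,0],
    [0.6,0,0,-0.14,0,0,0],
    [0.6,-0.06,0.15,-0.18,0,0,0],
    [0.6,-0.1,0.25,-0.2,0,0,0],
    [0.6,-0.1,0.25,-0.2,0,0,0],
    [0.6,-0.1,0.25,-0.2,0,0,0],
    [0.6,-0.1,0.25,-0.2,0,0,0],
    [0.6,-0.1,0.25,-0.2,0,0,0],
  ],
  grip_force=20,
)

```text
clock: 17.88
position: [0.8412, -0.0393, 0.2661]
ee_rot: [0.786, 0.618, 0.001, -0.001]
ft_force: [0.3, 0.4, -0.0]
grip_width: 0.6
```

Run:
```python
from plan import *
np.set_printoptions(precision=4,suppress=True)
o=monitor.get_obs();print(o['clock'],o['position'],o['ft_force'])
ims=[]
for n in("scene","top"):
    p,d,K,k1,E=cam(n);np.savez(n+"_f1",p=p,d=d,K=K,k1=k1,E=E)
    c=proj(np.array([.62,0,.08]),K,k1,E)[0].astype(int);ims.append(cv2.resize(p[c[1]-90:c[1]+90,c[0]-90:c[0]+90],(400,400),interpolation=2))
    for t in("tray","cartridge","wash_bottle","beaker","jar"):
        for b in models.boxes_of(n,t)[:2]:print(n,t,round(b["confidence"],2),cw(E,b["point"])[:3])
    P=cloud(d,K,k1,E);k=np.isfinite(P[...,0])&(np.hypot(P[...,0]-.62,P[...,1]-.118)<.05)&(P[...,2]>.035)&(P[...,2]<.12);q=P[k];print('cart',len(q),q.mean(0) if len(q) else'',q[:,2].max() if len(q) else '')
    q,g=run(n,np.load(n+"_f1.npz"));q-=[-.003,-.006,.0265];s=q[(g<105)&(np.hypot(q[:,0],q[:,1])<.036)];print(n,np.histogram(s[:,2],np.arange(-.052,.02,.004))[0])
cv2.imwrite("pics/f1.png",np.hstack(ims))
```

```text
17.875 [ 0.8412 -0.0393  0.2661] [ 0.2584  0.4282 -0.038 ]
scene tray 0.67 [0.6284 0.1236 0.003 ]
scene tray 0.66 [0.3277 0.1241 0.0072]
scene cartridge 0.95 [ 0.4771 -0.169   0.0269]
scene cartridge 0.68 [0.6277 0.1175 0.0593]
scene wash_bottle 0.97 [ 0.8182 -0.0057  0.1105]
scene beaker 0.92 [0.5599 0.4315 0.0596]
scene jar 0.5 [ 0.5346 -0.4057  0.0405]
cart 215 [0.6243 0.1205 0.0695] 0.09219870458720325
scene [ 5 21 44 26 23 27 25 24 25 31 36 45 36  4  0  0  0]
top tray 0.58 [0.3252 0.121  0.0041]
top tray 0.56 [0.6225 0.1205 0.0065]
top cartridge 0.52 [0.6144 0.1163 0.0677]
top wash_bottle 0.88 [ 0.7834 -0.0189  0.1132]
top wash_bottle 0.68 [0.6094 0.119  0.0681]
top beaker 0.73 [0.578  0.4428 0.0528]
top jar 0.94 [ 0.5373 -0.4252  0.0831]
cart 142 [0.6133 0.1172 0.0735] 0.09366765163312496
top [0 0 0 0 0 0 0 0 0 0 0 0 0 0 0 0 0]
```

View pics/f1.png

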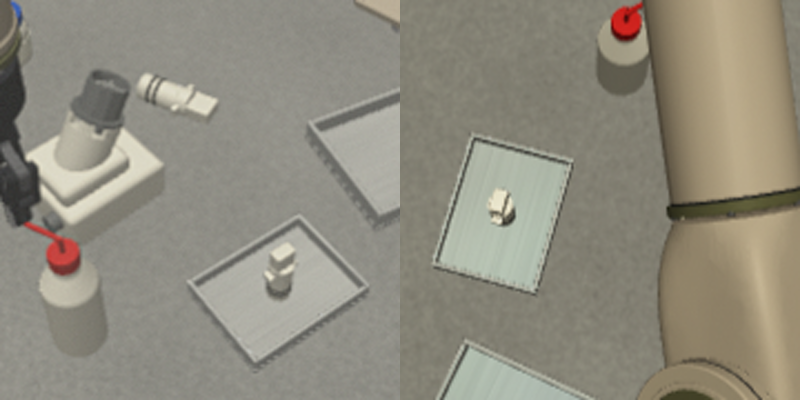

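The cartridge stands upright in the small tray, at left-view (280,268). The gripper's retreat took it over the bottle, about 6 cm above it, so I'll raise it straight up, clear of everything, and check the bottle and sleeve once more.

Emit:
servo_tool(
  motion=[
    [0.6,0,0,-0.04,0,0,0],
    [0.6,0,0,-0.08,0,0,0],
    [0.6,0,-0.05,-0.1,0,0,0],
    [0.6,0,-0.1,-0.12,0,0,0],
    [0.6,0,-0.15,-0.15,0,0,0],
    [0.6,0,-0.2,-0.15,0,0,0],
    [0.6,-0.06,-0.25,-0.15,0,0,0],
    [0.6,-0.12,-0.3,-0.15,0,0,0],
    [0.6,-0.18,-0.35,-0.15,0,0,0],
    [0.6,-0.18,-0.35,-0.15,0,0,0],
    [0.6,-0.18,-0.35,-0.15,0,0,0],
  ],
)

```text
clock: 19.85
position: [0.4554, -0.1345, 0.416]
ee_rot: [0.788, 0.616, -0.001, 0.001]
ft_force: [1.1, 0.9, 0.5]
grip_width: 0.596
```

Run:
```python
from plan import *
o=monitor.get_obs();print(o['clock'],o['position'],o['ft_force'],o['joint_velocities'].round(3))
ims=[]
B={n:np.load(n+"0.npz") for n in("scene","top")}
for n in("scene","top"):
    p,d,K,k1,E=cam(n);np.savez(n+"_g1",p=p,d=d,K=K,k1=k1,E=E)
    for nm,c in(("bottle",(.80,-.015)),("beaker",(.565,.44)),("jar",(.54,-.42))):
        r=[]
        for z in(B[n],dict(p=p,d=d,K=K,k1=k1,E=E)):
            P=cloud(z['d'],z['K'],float(z['k1']),z['E']);k=np.isfinite(P[...,0])&(np.hypot(P[...,0]-c[0],P[...,1]-c[1])<.07)&(P[...,2]>.02)&(P[...,2]<.25);r+=[k.sum(),P[k].mean(0).round(4)]
        print(n,nm,*r)
    q,g=run(n,np.load(n+"_g1.npz"));q-=[-.003,-.006,.0265];s=q[(g<105)&(np.hypot(q[:,0],q[:,1])<.036)];print(n,np.histogram(s[:,2],np.arange(-.052,.02,.004))[0])
    c=proj(np.array([.66,-.08,.08]),K,k1,E)[0].astype(int);ims.append(cv2.resize(p[c[1]-65:c[1]+65,c[0]-65:c[0]+65],(400,400),interpolation=2))
cv2.imwrite("pics/g1.png",np.hstack(ims))
```

```text
19.85 [ 0.4554 -0.1345  0.416 ] [1.071  0.8561 0.5266] [-0.077  0.058 -0.048 -0.036  0.025 -0.007 -0.067]
scene bottle 1202 [ 0.8148 -0.0113  0.1109] 1207 [ 0.8148 -0.0114  0.1106]
scene beaker 1115 [0.5727 0.4311 0.0616] 1111 [0.5724 0.431  0.0617]
scene jar 514 [ 0.556  -0.4206  0.0625] 510 [ 0.5555 -0.4207  0.0626]
scene [ 3 20 69 37 24 28 26 25 27 32 41 48 41 10  0  0  0]
top bottle 793 [ 0.791  -0.0229  0.1174] 790 [ 0.7911 -0.0229  0.1174]
top beaker 666 [0.576  0.4379 0.0629] 672 [0.576  0.4381 0.0625]
top jar 708 [ 0.5416 -0.4236  0.071 ] 0 [nan nan nan]
top [ 5 32 92 44 12 17 14 17 18 25 20 21 62 29  0  0  0]<stdin>:10: RuntimeWarning: Mean of empty slice.
  ret = um.true_divide(
```

View pics/g1.png

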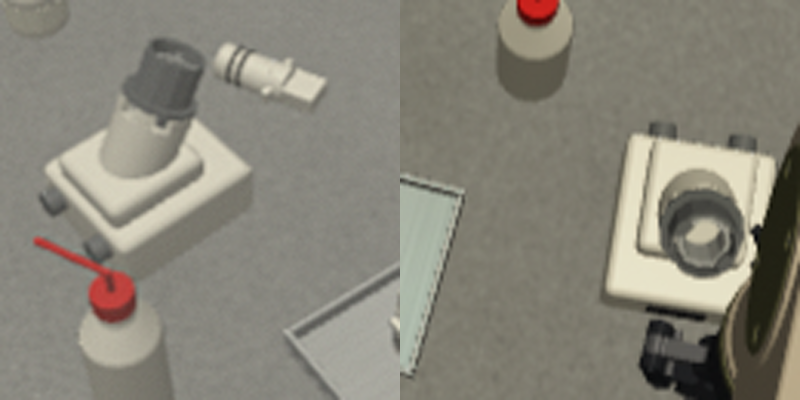

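The sleeve is home in its open notch, the bystanders have not moved, and the robot is clear of everything. Handing in.

```bash
python3 -c "
from h import *
print(ticket.hand_in())"
```

```text
the job is handed in; nothing more can be done
None
```

The spent cartridge is out of the port and standing upright in the smaller tray. The job was handed in at about 20 s of the 54 s allowed; no verdict was reported.

**What I did:**
1. I gripped the sleeve's flats along the port axis, pulled it about 11 mm, turned it 60° anticlockwise and eased it home in the open notch while the cartridge was still seated.
2. I drew the cartridge out along the axis, turned it upright and lowered it into the tray until it touched with about 10 N. Then I let go and backed off.

**Last checks:**
- **Cartridge:** it stands near the middle of the tray, with its head top measured at 92–94 mm (89 mm expected). I last saw it just before the gripper's final move away.
- **Sleeve:** both views show it at its home height, with a tooth in a notch. The 60° turn was read from the tool's angle (15.0° after starting at -45.0°), not measured on the empty sleeve itself.
- **Bystanders:** the bottle and beaker are within 0.5 mm of where they started in both views. The jar matches in the scene view, but the arm hid it in the last top view; a top view shortly before put it within about 5 mm, which is about the network's own error.
- **Robot:** it touches nothing and the wrist force is near zero.

**What went less well:**
- My first retreat went over the wash bottle instead of away from it, clearing it by about 6 cm. I then moved the arm up and away, and the bottle did not move.
- The axial force reached 31 N when I pressed the sleeve home, below the limits.

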